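# Lay a standing plaque face up on the laser bed and square it into the corner stop

## Robot

A 6-joint arm with a two-finger parallel gripper is mounted at the origin on the work surface. World frame = base frame: x ahead of the robot, y to its left, z up, the work surface at z = 0. Lengths are in mm, angles in rad, forces in N, time in s.
With the tool pointing down it reaches from about 275 to 775 mm from the base axis. Payload 14.6 kg.
Tool frame: the origin (TCP) lies midway between the tips of the shut fingers; the grasp point (between the pads) lies 19 mm behind it; z points along the fingers, y is the direction in which the jaws open and shut (so a half turn about z gives the same grasp; the last joint's range is limited). The gripper opens to 85 mm and grips with 20 to 120 N. Pads are 22 mm wide; open, the fingers measure 114 mm over their backs; the gripper's body (76 mm by 85 mm) begins 54 mm behind the grasp point. The pads swing forward as they close: fully open they stand 13 mm farther back than shut.
Start: joints at [1.182, 0.263, -0.048, 1.259, 0, 1.415], TCP at [121.634, 510.718, 231.278] pointing down, gripper open.
Joint ranges: [-2.65, 2.65], [-0.89, 1.7], [-1.18, 1.37], [-2.13, 2.11], [-1.35, 1.29], [-3.14, 3.14]. Speed limits (rad/s): [1.89, 1.89, 2.57, 2.79, 3.14, 3.14].

## Interface

Orientations are given as a rotation vector (axis times angle).
In Python, from rig import env, eoat, planner, snapshot, camera_info, job, finder, sensors gives the robot as it stands. Calls block until the motion is done:
- env.reach(position, orientation): joint-space move of the TCP to a pose.
- env.servo_line(position, rate=150, frame=None, f_stop=None): straight line of the TCP; frame=None keeps the orientation; rate is the mean speed in mm/s. With f_stop (N) it stops when the force on the tool has changed by that much, and returns True; else False.
- env.goto_joints(angles): joint-space move.
- eoat.command_gripper(opening, force=None): finger opening in mm; force is the grip in N (None keeps the last); returns when the fingers have stopped.
- env.sleep(seconds).
- planner.inverse_kinematics(position, orientation): joint angles nearest the present ones, or None.
- snapshot(name): name is "scene" or "top" or "wrist"; returns the picture (420x560x3 uint8, blue, green, red); there is no depth.
- camera_info(name): a dict with "fovy" (degrees; the focal length in pixels is half the picture's height over the tangent of half this angle, whatever the lens; pixels are square), "cx", "cy" (the principal point, pixels), "rvec" (rotation vector, rad) and "tvec" (3), from world to camera coordinates, as OpenCV has them; the wrist camera has in their place "tool_from_camera" (4x4, takes a point from camera to tool coordinates, whose origin is the TCP and whose axes are the flange's). Camera axes: x right, y down, z forward; pixel columns grow to the right and rows downward; lengths in mm; the calibration is good to about 2 mm. The wrist camera is an equidistant fisheye: a pixel r from the principal point sees the ray r / f radians off the axis. A picture is of the moment at which its call begins: read the wrist's pose just before it. camera_info takes no time and is no camera call.
A pose or a line that the arm cannot do raises env.Unreachable and nothing moves.
- job.finish_job(): hands the job in, once; it reports no verdict.
Trained networks look in the newest picture that a camera, given by its name, has taken for a name from the list of things; names that differ only in an ending like _2 or _b are one class to them, and where a whole thing is asked for, a point or a joint stands for the part that bears it (a point fixed in the world has none). Each returns a list of dicts, best first, with "p" (0 to 1); they miss things now and then, are a little off and sometimes report something else, mostly with a low value. They report only what shows in the picture. A call takes as long as a camera call. They do not tell look-alikes from the thing itself.
- finder.recognise(label, camera): "uv" ([column, row] in pixels, amid what is visible of it).
- finder.outline_of(label, camera): "region" (420x560 bool, what is visible of it) and "uv" ([column, row] in pixels, amid what is visible of it).
Readings, each from a call of its own:
- sensors.read_time(): time.
- sensors.read_joint_pos(): joint angles.
- sensors.read_qd(): joint speeds.
- sensors.read_joint_efforts(): joint torques, N m.
- sensors.read_ee_pos(): TCP position.
- sensors.read_ee_rot(): TCP orientation.
- sensors.read_force(): force on the tool from outside, world axes, zero at the start.
- sensors.read_torque(): the same for the moment, N m.
- sensors.read_width(): finger opening in mm.
Only numpy, scipy, OpenCV 4.12 (cv2) and the standard library are available. Lean on these libraries where they do the work, as an engineer would, in place of code of your own. Each camera call takes 0.05 s, during which the arm holds its last target.

## Task

The wooden plaque standing on edge on the laser engraver's bed is next to be engraved on its plain face: push it over so that it lies flat with the plain face up (hanger plate underneath), then push it along the bed until it sits square and snug in the plywood corner stop, its far short end against the far arm and its left long edge against the left arm. Only push it: do not take it between the fingers or lift it. Leave the parked gantry and everything else on the bed and table where it is.

Things in the scene. Friction and masses are not known exactly. Their poses are not given: they have to be found in the camera images.
- plaque: the dark hardwood wall plaque, a plain board 120 mm long, 80 wide, 28 thick, about 0.18 kg, that starts standing on one short edge on the bed. Origin at the centre of the board. Its x axis points out of the plain face (at the start roughly towards the robot); the back (-x) carries a flush steel hanger plate; y runs across its width, z along its length (up at the start).
- stop_corner (a point): the inner corner of the plywood corner stop, on the bed's top surface (22 mm above the table). x points away from the robot, y to the left, along the stop. The inner face of its far arm is the plane x = 0, from here 176 mm to the right; the inner face of its left arm is the plane y = 0, from here 130 mm towards the robot. Both arms are fixed, 24 mm wide and stand 12 mm above the bed.
- bed_center (a point): the centre of the engraver's bed, on its top surface (22 mm above the table): a flat level aluminium honeycomb, 380 mm along x (away from the robot) and 430 mm along y. The axes are parallel to the corner stop's. Black profiles frame it, their tops 70 mm above the table, their inner faces 210 mm from this point along x and 305 (right), 275 (left) along y.
- gantry_beam (a point): the middle of the top of the engraver's gantry beam, parked at the right end of the bed: a black beam along x, 420 mm long, 20 mm wide, its top 125 mm above the table. A motor at its near end (x -215 mm) and the laser head on its right side reach 180 mm above the table; its end plates lie outside the bed. It rolls along y if pushed with more than about 3 N. To be left alone.
- offcut: the dark wood offcut standing on end on the bed, 24 x 24 x 50 mm tall. Origin at the centre of its underside. A bystander, to be left alone.
- weight: the small brass weight with a knob on the bed, 30 mm across, 44 mm tall. Origin at the centre of its underside. A bystander, to be left alone.
- magnet: the steel magnet block with a black band on the bed, 30 x 22 x 20 mm tall. Origin at the centre of its underside. A bystander, to be left alone.
- gauge: the three-step aluminium focus gauge standing on the bed to the right of the far arm of the corner stop, 24 mm across, 42 mm tall. Origin at the centre of its underside. A bystander, to be left alone.
- flask: the steel hip flask with brown sleeve, standing on the table right of the engraver, 92 x 28 x 124 mm tall. Origin at the centre of its underside. A bystander, to be left alone.
- finish_jar: the amber jar with black cap on the table left of the engraver, 68 mm across, 85 mm tall. Origin at the centre of its underside. A bystander, to be left alone.
- brush_cup: the white cup on the table left of the engraver, 76 mm across, 95 mm tall. Origin at the centre of its underside. A bystander, to be left alone.
There are look-alikes about, which are no part of the job. Leave any blue or red look-alike of the plaque alone.

How it is judged:
By the outcome, as a careful person would: the job done as asked, in the order asked, and still so for the second after the job is handed in, with the robot touching nothing.
It also fails if it takes over 58 s, if anything falls off the work surface, if the arm or the gripper's body presses on something with over 40 N, if the wrist force passes 120 N, or if a joint passes its speed limit or range.

## Working session

There is one attempt and no reset: what is moved stays moved. The work goes in short steps, each a Python script; the robot and the scene stay as the last script left them, time stands still between calls to the robot, and variables do not carry over. Pictures are saved under pics/ and viewed, and the job is handed in when it is done.

```bash
ls; mkdir -p pics
python3 - <<'E'
from rig import env, eoat, planner, snapshot, camera_info, job, finder, sensors
import cv2
for n in ("scene","top"):
    cv2.imwrite(f"pics/{n}0.png",snapshot(n)); print(n,camera_info(n))
print(sensors.read_time(), camera_info("wrist"))
E
```

```text
pics
scene {'fovy': 53.989995395305456, 'cx': 281.14386646661535, 'cy': 212.4586784893019, 'rvec': array([ 0.76983275,  2.69811106, -0.91942348]), 'tvec': array([ 409.09069937, -145.78858835, 1388.97198755])}
top {'fovy': 51.254593253504815, 'cx': 282.74963000499537, 'cy': 212.62408794080346, 'rvec': array([ 2.1740209 , -2.18634782,  0.06878621]), 'tvec': array([  41.04585513,  507.04880478, 1371.48928535])}
0.1 {'fovy': 65.70646984690485, 'cx': 280.97254236863296, 'cy': 208.55271852236487, 'tool_from_camera': array([[ 3.10586073e-04, -9.58650689e-01, -2.84585242e-01,
         7.38259112e+01],
       [ 9.99999949e-01,  3.20420784e-04,  1.19979913e-05,
        -1.15895214e+00],
       [ 7.96851436e-05, -2.84585231e-01,  9.58650739e-01,
        -1.42624332e+02],
       [ 0.00000000e+00,  0.00000000e+00,  0.00000000e+00,
         1.00000000e+00]])}
```

View pics/scene0.png

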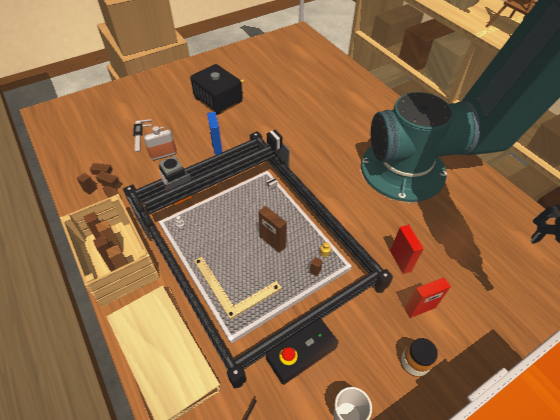

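View pics/top0.png

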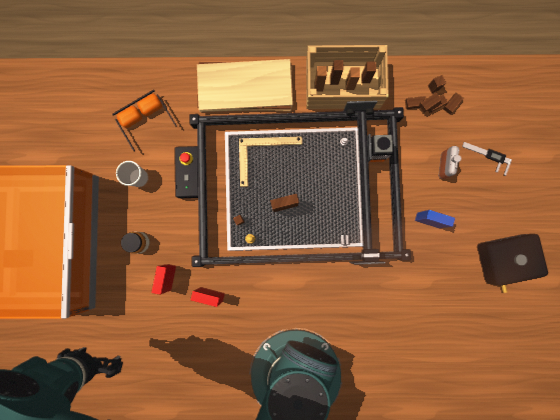

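The top view shows the plaque at about (285,203), the stop's inner corner near (246,144), the offcut at (238,219), the weight at (250,239), the magnet at (345,239) and the gauge at (344,141). In the scene view the hanger plate is on the far side, so the plaque should be pushed away from the robot. Next I'll measure.

```bash
cat > h.py <<'E'
from rig import env, eoat, planner, snapshot, camera_info, job, finder, sensors
import cv2, numpy as np
from scipy.spatial.transform import Rotation as R
def f_of(ci): return 210/np.tan(np.radians(ci["fovy"])/2)
def wpose(): return np.array(sensors.read_ee_pos(),float),R.from_rotvec(sensors.read_ee_rot()).as_matrix()
def ray(name,uv,pose=None):
    ci=camera_info(name); f=f_of(ci); d=(np.array(uv,float)-[ci["cx"],ci["cy"]])/f
    if name=="wrist":
        th=np.hypot(*d); v=np.r_[d/max(th,1e-9)*np.sin(th),np.cos(th)]
        T=ci["tool_from_camera"]; p,Rm=pose
        return p+Rm@T[:3,3], Rm@T[:3,:3]@v
    Rc=cv2.Rodrigues(ci["rvec"])[0]
    return -Rc.T@ci["tvec"], Rc.T@np.r_[d,1]
def onz(name,uv,z,pose=None):
    o,v=ray(name,uv,pose); return o+v*(z-o[2])/v[2]
def proj(name,P,pose=None):
    ci=camera_info(name); f=f_of(ci); P=np.atleast_2d(P).astype(float)
    if name=="wrist":
        T=ci["tool_from_camera"]; p,Rm=pose
        q=((P-p)@Rm-T[:3,3])@T[:3,:3]
        r=np.hypot(q[:,0],q[:,1]); th=np.arctan2(r,q[:,2])
        return q[:,:2]/np.maximum(r,1e-9)[:,None]*(th*f)[:,None]+[ci["cx"],ci["cy"]]
    q=P@cv2.Rodrigues(ci["rvec"])[0].T+ci["tvec"]
    return q[:,:2]/q[:,2:]*f+[ci["cx"],ci["cy"]]
E
python3 - <<'E'
from h import *
im=cv2.imread("pics/top0.png")
cv2.imwrite("pics/topc.png",cv2.resize(im[115:265,200:400],None,fx=4,fy=4,interpolation=cv2.INTER_CUBIC))
im=cv2.imread("pics/scene0.png")
cv2.imwrite("pics/scenec.png",cv2.resize(im[160:345,155:355],None,fx=3.2,fy=3.2,interpolation=cv2.INTER_CUBIC))
for n,uv,z in [("plq",(285,203),142),("corner",(246,144),34),("offcut",(238,219),72),("weight",(250,239),66),("magnet",(345,239),42),("gauge",(344,141),64),("bedTL",(226,132),22),("bedTR",(360,129),22),("bedBL",(229,249),22),("bedBR",(363,246),22)]:
    print(n,onz("top",uv,z).round(0))
print(R.from_rotvec(sensors.read_ee_rot()).as_matrix().round(2))
E
```

```text
plq [526.  30. 142.]
corner [726. 154.  34.]
offcut [485. 174.  72.]
weight [424. 138.  66.]
magnet [ 422. -155.   42.]
gauge [ 726. -154.   64.]
bedTL [768. 219.  22.]
bedTR [ 774. -211.   22.]
bedBL [393. 208.  22.]
bedBR [ 400. -214.   22.]
[[-0.97  0.23 -0.  ]
 [ 0.23  0.97 -0.  ]
 [ 0.   -0.   -1.  ]]
```

View pics/topc.png

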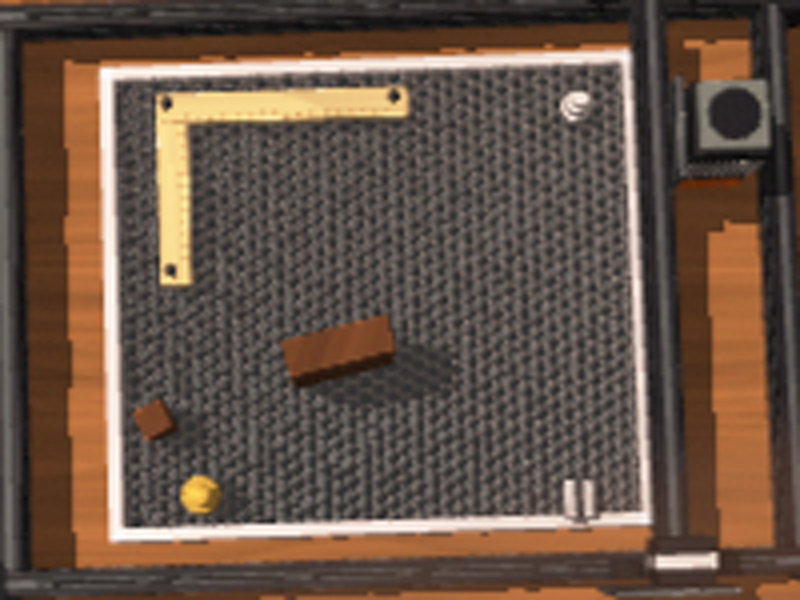

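View pics/scenec.png

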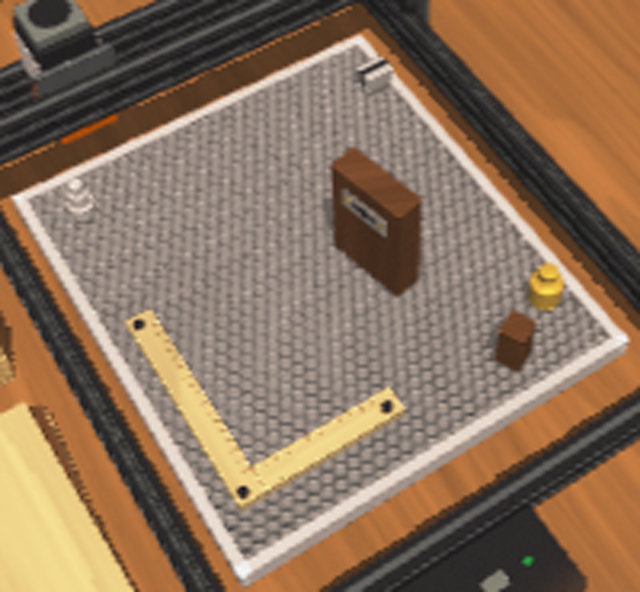

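Run:
```python
from h import *
eoat.command_gripper(40)
env.reach([480,60,330],[0,np.pi,0])
p=wpose(); im=snapshot("wrist"); cv2.imwrite("pics/w1.png",im); np.savez("w1.npz",p=p[0],R=p[1])
print(p, sensors.read_time(), sensors.read_width())
o=finder.outline_of("plaque","wrist")
for k in o: print(k["p"],k["uv"],k["region"].sum())
cv2.imwrite("pics/w1b.png",cv2.resize(im,None,fx=1.42,fy=1.42,interpolation=cv2.INTER_CUBIC))
```

```text
(array([479.8898056 ,  60.59068175, 329.92717811]), array([[-9.99999754e-01, -6.90640330e-04, -1.23297420e-04],
       [-6.90655774e-04,  9.99999754e-01,  1.25253943e-04],
       [ 1.23210884e-04,  1.25339068e-04, -9.99999985e-01]])) 2.7583 39.67151447861006
0.96 [516.1, 64.7] 3328
0.9 [439.7, 15.6] 2597
0.78 [15.1, 182.6] 960
0.75 [259.4, 223.8] 3352
```

View pics/w1b.png

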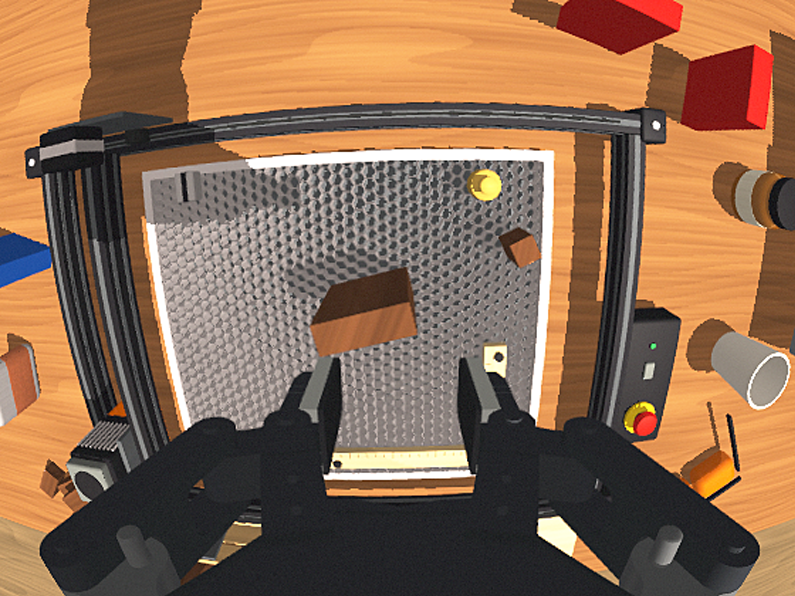

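The wrist view confirms that the plain face points at the robot, with no plate on it. The plaque's top face has corners at about (311,325), (410,305), (416,335) and (322,356). Next I'll fit the plaque and stop poses.

Run:
```python
from h import *
d=np.load("w1.npz"); ps=(d["p"],d["R"])
im=cv2.imread("pics/w1.png")
cv2.imwrite("pics/w1p.png",cv2.resize(im[180:260,205:310],None,fx=7,fy=7,interpolation=cv2.INTER_CUBIC))
print("wrist top corners",[onz("wrist",np.array(c)/1.42,142,ps)[:2].round(1) for c in [(311,325),(410,305),(416,335),(322,356)]])
t=lambda c:np.array(c)/4+[200,115]
print("top top corners",[onz("top",t(c),142)[:2].round(1) for c in [(280,340),(388,315),(395,353),(292,376)]])
print("far arm top inner",[onz("top",t(c),34)[:2].round(1) for c in [(190,123),(408,115)]])
print("left arm top inner",[onz("top",t(c),34)[:2].round(1) for c in [(188,125),(191,284)]])
print("bed",[onz("top",t(c),22)[:2].round(1) for c in [(101,70),(629,52),(114,540),(650,520)]])
s=lambda c:np.array(c)/3.2+[155,160]
print("scene: corner", onz("scene",s((253,473)),34)[:2], "far end",onz("scene",s((155,313)),34)[:2],"left end",onz("scene",s((392,391)),34)[:2])
```

```text
wrist top corners [array([527.2,  -8. ]), array([510.9,  68.1]), array([535. ,  72.9]), array([553.2,  -0.8])]
top top corners [array([535.2,  73.8]), array([553. ,  -4.6]), array([525.3,  -9.4]), array([509. ,  65.2])]
far arm top inner [array([719.8, 148.9]), array([725. , -24.2])]
left arm top inner [array([718.3, 150.5]), array([591.1, 148.1])]
bed [array([766.3, 221.6]), array([ 777.7, -202.2]), array([390. , 209.7]), array([ 403.4, -212.1])]
scene: corner [723.39897917 159.96505865] far end [725.342494  -13.9503607] left end [592.24666279 156.0901983 ]
```

View pics/w1p.png

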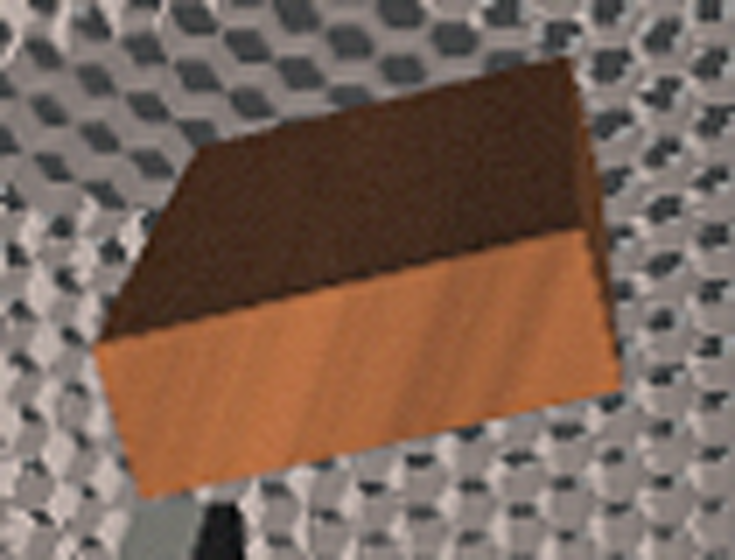

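```bash
cat >> h.py <<'E'
def ori(th): return (R.from_euler('z',th)*R.from_euler('y',np.pi)).as_rotvec()
E
python3 - <<'E'
from h import *
th=np.radians(12.4); n=np.array([np.cos(th),np.sin(th)]); c=np.array([531,33.])
a=c-62*n
env.reach([*a,200],ori(th))
env.servo_line([*a,122],rate=120)
hit=env.servo_line([*(c-14*n),122],rate=50,f_stop=0.4)
q=sensors.read_ee_pos(); print("contact",hit,q,np.dot(np.array(q[:2])-c,n),sensors.read_force(),sensors.read_time())
q=np.array(q[:2])
env.servo_line([*(q+36*n),122],rate=40)
env.sleep(0.4)
cv2.imwrite("pics/s2.png",cv2.resize(snapshot("scene")[160:345,155:355],None,fx=3.2,fy=3.2))
print(sensors.read_force(),sensors.read_time())
E
```

```text
contact True [471.25957157  19.83401365 122.52550855] -61.17402273131745 [-0.77675538 -0.55209385 -0.4211838 ] 4.425
[ 0.83586472 -0.46786985  0.34567733] 5.9417
```

View pics/s2.png

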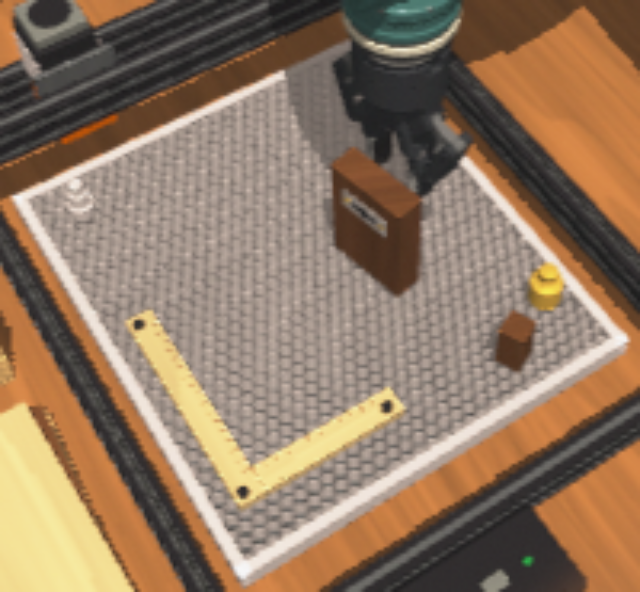

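The low force threshold tripped on noise. The plaque is still standing with the fingers just behind it, so I'll continue the push.

Run:
```python
from h import *
th=np.radians(12.4); n=np.array([np.cos(th),np.sin(th)]); c=np.array([531,33.])
for d in (-8,0,8,14,20):
    env.servo_line([*(c+d*n),122],rate=40); print(d,sensors.read_force().round(2),sensors.read_time())
    im=snapshot("scene")
    cv2.imwrite(f"pics/s3_{d}.png",cv2.resize(im[160:345,155:355],None,fx=3.2,fy=3.2))
    # dark top gone? continue anyway
```

```text
-8 [-1.22  0.79 -0.  ] 6.525
0 [-0.3  -0.07  0.2 ] 6.925
8 [ 0.78  0.18 -0.8 ] 7.325
14 [0.2  1.33 0.49] 7.675
20 [-0.43 -0.27 -0.82] 8.025
```

View pics/s3_20.png

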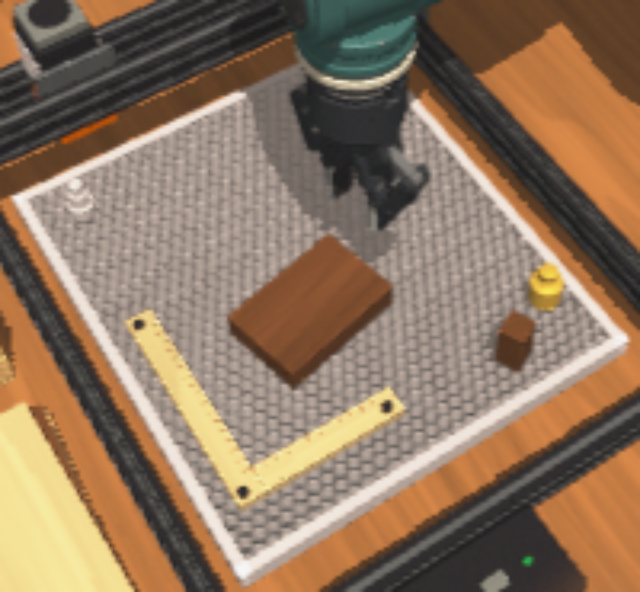

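The plaque now lies flat with the plain face up, its corners in the crop at about (332,237), (392,292), (295,384) and (231,320). I'll raise the arm and measure it.

Run:
```python
from h import *
s=lambda c:np.array(c)/3.2+[155,160]
print([onz("scene",s(c),50)[:2].round(1) for c in [(332,237),(392,292),(295,384),(231,320)]])
env.reach([430,15,200],ori(0.028))
p=wpose(); im=snapshot("wrist"); cv2.imwrite("pics/w2.png",im); np.savez("w2.npz",p=p[0],R=p[1])
cv2.imwrite("pics/w2b.png",cv2.resize(im,None,fx=1.42,fy=1.42,interpolation=cv2.INTER_CUBIC))
im=snapshot("top")
cv2.imwrite("pics/t2.png",cv2.resize(im[115:265,200:400],None,fx=4,fy=4,interpolation=cv2.INTER_CUBIC)); print(sensors.read_time())
```

```text
[array([562. ,   6.9]), array([547.1,  83. ]), array([660.4, 116.6]), array([676.6,  35.7])]
8.8083
```

View pics/t2.png

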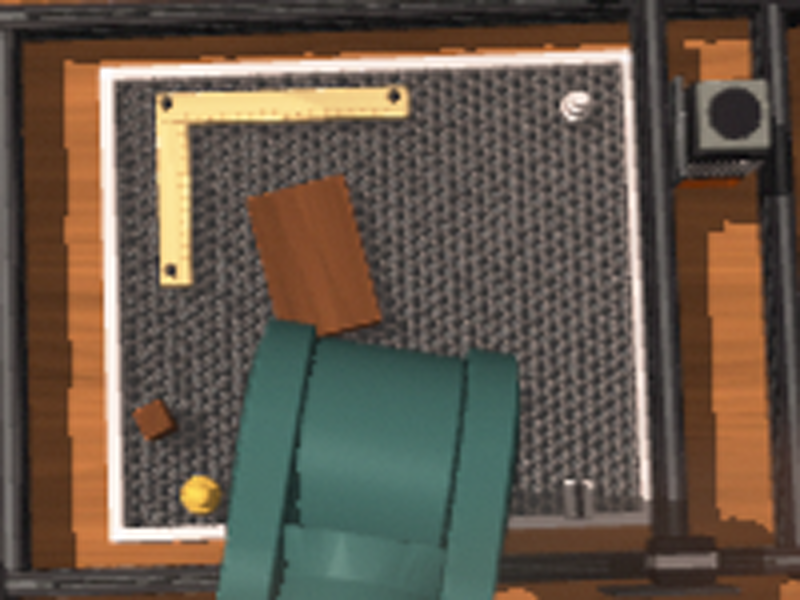

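View pics/w2b.png

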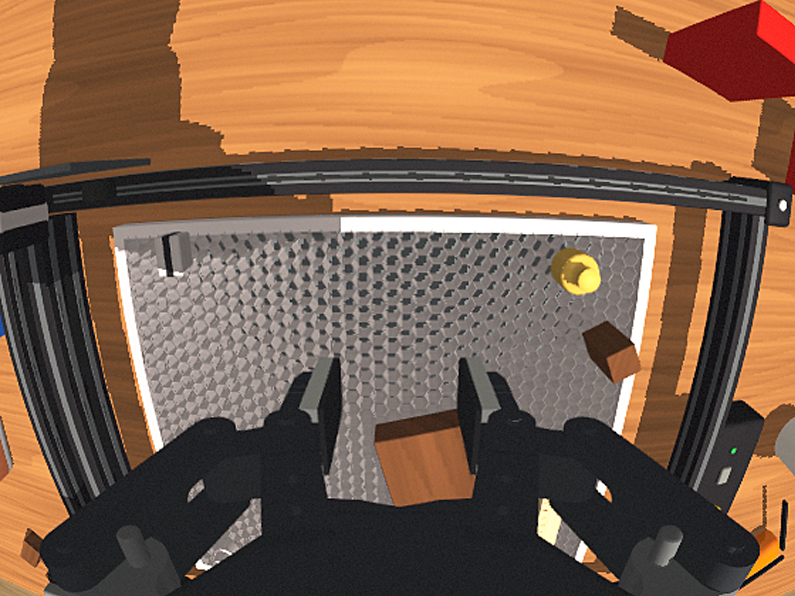

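Run:
```python
from h import *
d=np.load("w2.npz"); ps=(d["p"],d["R"])
t=lambda c:np.array(c)/4+[200,115]
fl,fr,nr=[onz("top",t(c),50)[:2] for c in [(247,198),(345,174),(381,322)]]
c=(fl+nr)/2
print(fl,fr,nr,"c",c,"w",np.linalg.norm(fl-fr),"l",np.linalg.norm(fr-nr),"yaw",np.degrees(np.arctan2(*(fr-nr)[::-1])),np.degrees(np.arctan2((fr-fl)[0],-(fr-fl)[1])))
print([onz("wrist",np.array(q)/1.42,50,ps)[:2].round(1) for q in [(376,426),(457,411)]])
```

```text
[656.3762291  102.81008926] [674.82150415  26.03293954] [558.17201639  -1.2786557 ] c [607.27412274  50.76571678] w 78.96175588137419 l 119.80411608248599 yaw 13.177513323535043 13.508969303782646
[array([5.446e+02, 2.000e-01]), array([530.2,  59.6])]
```

```bash
cat >> h.py <<'E'
TB=np.radians(1.6); C0=np.array([720.,150.])
RB=np.array([[np.cos(TB),-np.sin(TB)],[np.sin(TB),np.cos(TB)]])
def b2w(x,y): return C0+RB@np.array([x,y],float)
def w2b(p): return RB.T@(np.array(p)[:2]-C0)
E
python3 - <<'E'
from h import *
o=ori(TB)
env.reach([*b2w(-214,-96),110],o)
env.servo_line([*b2w(-214,-96),31],rate=100)
for x in (-195,-180,-165,-150,-144):
    r=env.servo_line([*b2w(x,-96),31],rate=60,f_stop=15); print(x,r,sensors.read_force().round(1),w2b(sensors.read_ee_pos()).round(1),sensors.read_time())
    if r: break
im=snapshot("scene"); cv2.imwrite("pics/s4.png",cv2.resize(im[160:345,155:355],None,fx=3.2,fy=3.2))
im=snapshot("top"); cv2.imwrite("pics/t4.png",cv2.resize(im[115:265,200:400],None,fx=4,fy=4,interpolation=cv2.INTER_CUBIC))
E
```

```text
-195 False [-0.5  0.7 -0.1] [-194.8  -96. ] 10.7833
-180 False [-0.3 -0.  -0.4] [-179.7  -96.1] 11.1833
-165 False [-0.5  0.2 -0. ] [-164.6  -96. ] 11.5833
-150 False [-0.1  0.1 -0.3] [-149.6  -96. ] 11.9833
-144 False [-0.7 -0.   0.3] [-143.7  -96. ] 12.2333
```

View pics/t4.png

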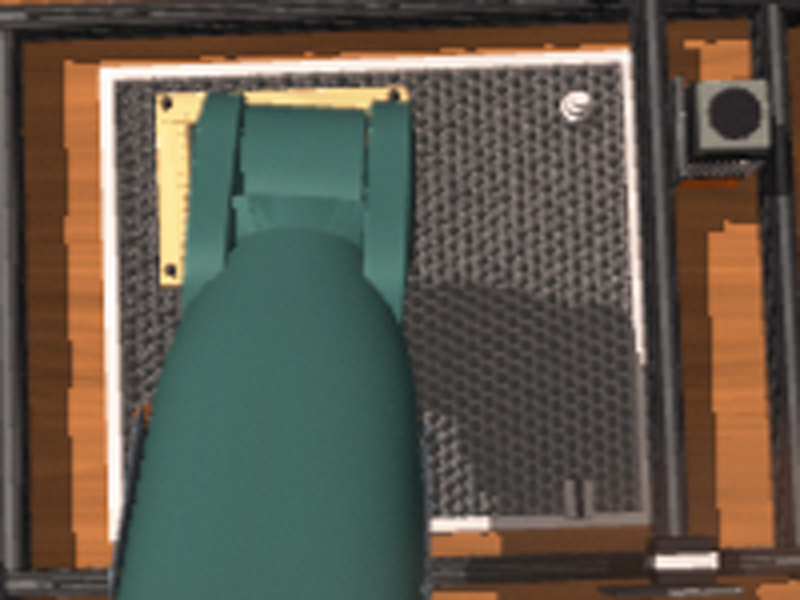

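View pics/s4.png

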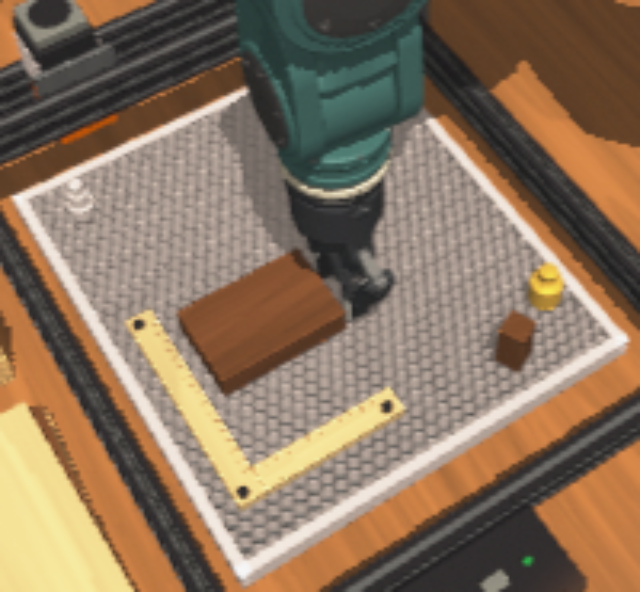

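The plaque has squared up to the fingers and sits about 12 mm short of the far arm. Next I'll push it left with the tool turned 90°.

Run:
```python
from h import *
env.servo_line([*b2w(-175,-96),31],rate=120)
env.servo_line([*b2w(-175,-96),110],rate=150)
J=sensors.read_joint_pos(); best=None
for s in (1,-1):
    o=ori(TB+s*np.pi/2); q=planner.inverse_kinematics([*b2w(-73,-175),31],o); print(s,None if q is None else np.round(q,2))
    if q is not None:
        k=abs(np.array(q)-J).max()
        if best is None or k<best[0]: best=(k,o,s)
o=best[1]; print(best[2])
env.reach([*b2w(-73,-175),120],o)
env.servo_line([*b2w(-73,-175),31],rate=120)
for y in (-150,-130,-110,-98,-91,-86):
    r=env.servo_line([*b2w(-73,y),31],rate=50,f_stop=8); print(y,r,sensors.read_force().round(1),w2b(sensors.read_ee_pos()).round(1),sensors.read_time())
    if r: break
im=snapshot("scene"); cv2.imwrite("pics/s5.png",cv2.resize(im[160:345,155:355],None,fx=3.2,fy=3.2))
```

```text
1 [-0.17  0.59 -0.07  0.91  0.   -1.76]
-1 [-0.17  0.59 -0.07  0.91  0.    1.38]
-1
-150 False [ 0.  -0.3  0.2] [ -73.1 -149.8] 16.275
-130 False [-0.9 -0.4  0. ] [ -73.  -129.7] 16.825
-110 False [0.3 0.3 0.5] [ -73.  -109.7] 17.375
-98 False [-0.6  0.1 -0.1] [-73.  -97.6] 17.7667
-91 False [ 0.2 -0.4  0.1] [-73.  -90.7] 18.0583
-86 False [ -1.3 -16.8   1.6] [-72.9 -88.1] 18.3083
```

View pics/s5.png

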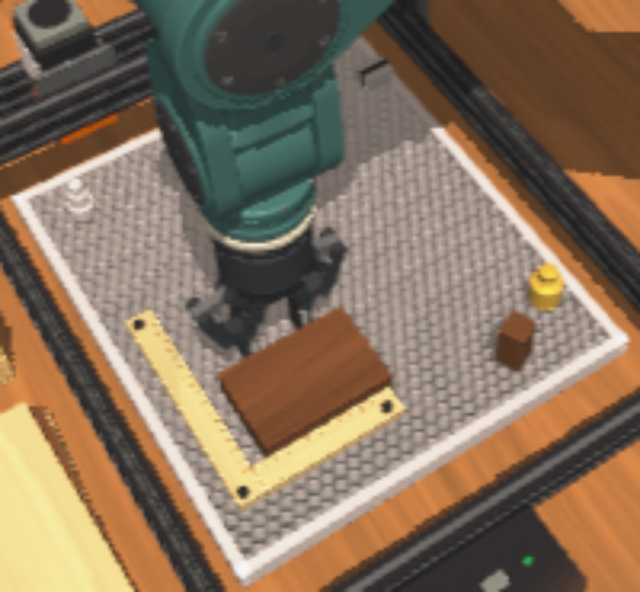

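Contact with the left arm is made and the edge looks flush. Next I'll push along it to the far arm.

Run:
```python
from h import *
env.servo_line([*b2w(-73,-110),31],rate=120)
env.servo_line([*b2w(-73,-110),110],rate=150)
eoat.command_gripper(30)
o=ori(TB)
env.reach([*b2w(-168,-41),110],o)
env.servo_line([*b2w(-168,-41),31],rate=100)
for x in (-150,-140,-134,-129,-126):
    r=env.servo_line([*b2w(x,-41),31],rate=40,f_stop=8); f=sensors.read_force();print(x,r,f.round(1),w2b(sensors.read_ee_pos()).round(1),sensors.read_time())
    if r or abs(f[0])>8: break
im=snapshot("scene"); cv2.imwrite("pics/s6.png",cv2.resize(im[160:345,155:355],None,fx=3.2,fy=3.2))
```

```text
-150 False [ 0.7  0.7 -0.2] [-150.1  -41. ] 22.5
-140 False [-0.1  0.4  0.1] [-139.8  -41. ] 22.9
-134 False [ 0.2 -0.5  0.1] [-133.7  -41. ] 23.2
-129 False [-2.8  0.5 -0.9] [-129.1  -40.9] 23.475
-126 False [-18.1  -0.   10. ] [-129.   -40.9] 23.725
```

View pics/s6.png

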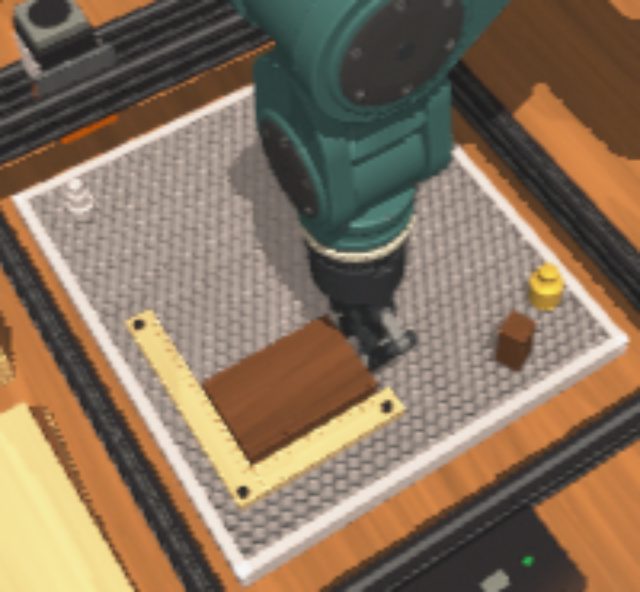

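Run:
```python
from h import *
def push_y():
    o=ori(TB-np.pi/2)
    env.reach([*b2w(-62,-108),110],o)
    env.servo_line([*b2w(-62,-108),31],rate=100)
    for y in (-95,-91,-89,-87,-85.5):
        r=env.servo_line([*b2w(-62,y),31],rate=30,f_stop=7); f=sensors.read_force();print(y,r,f.round(1),w2b(sensors.read_ee_pos()).round(1),sensors.read_time())
        if r or abs(f[1])>7: break
    env.servo_line([*b2w(-62,-120),31],rate=120)
    env.servo_line([*b2w(-62,-120),110],rate=150)
env.servo_line([*b2w(-150,-41),31],rate=120)
env.servo_line([*b2w(-150,-41),110],rate=150)
push_y()
env.reach([*b2w(-230,-110),260],ori(TB))
im=snapshot("scene"); cv2.imwrite("pics/s7.png",cv2.resize(im[210:335,195:320],None,fx=5,fy=4.8,interpolation=cv2.INTER_CUBIC))
im=snapshot("top"); cv2.imwrite("pics/t7.png",cv2.resize(im[125:215,225:325],None,fx=6,fy=6,interpolation=cv2.INTER_CUBIC)); print(sensors.read_time())
p=wpose(); im=snapshot("wrist"); cv2.imwrite("pics/w7.png",im); np.savez("w7.npz",p=p[0],R=p[1])
```

```text
-95 False [-0.1  0.2  0.5] [-62.  -94.9] 27.6417
-91 False [-0.3  0.6 -0.1] [-62.  -90.9] 27.925
-89 False [ 0.2 -0.4 -0.6] [-62.  -88.9] 28.175
-87 False [-0.3 -7.4 -0.1] [-62.  -88.2] 28.425
31.0417
```

View pics/s7.png

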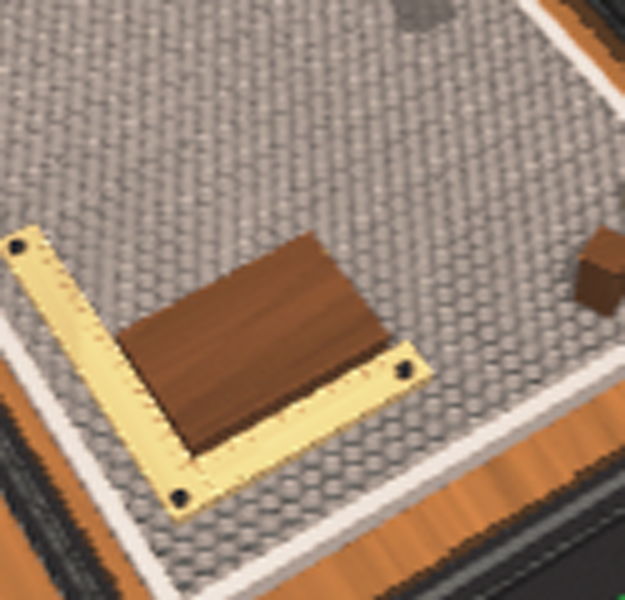

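View pics/t7.png

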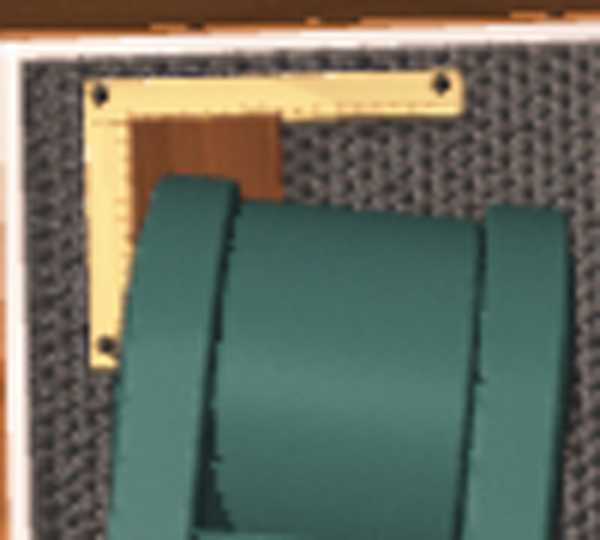

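It looks snug on both arms. I'll do one last light seating push on the near end, then take an unobstructed top view.

Run:
```python
from h import *
env.reach([*b2w(-160,-41),110],ori(TB))
env.servo_line([*b2w(-160,-41),31],rate=100)
for x in (-134,-131,-129,-128,-127,-126):
    r=env.servo_line([*b2w(x,-41),31],rate=30,f_stop=7); f=sensors.read_force();print(x,r,f.round(1),w2b(sensors.read_ee_pos()).round(1),sensors.read_time())
    if r or abs(f[0])>7: break
env.servo_line([*b2w(-165,-41),31],rate=100)
env.servo_line([*b2w(-165,-41),230],rate=200)
env.reach([340,-60,300],ori(TB))
im=snapshot("scene"); cv2.imwrite("pics/s8f.png",im)
im=snapshot("top"); cv2.imwrite("pics/t8f.png",im); cv2.imwrite("pics/t8.png",cv2.resize(im[115:265,200:400],None,fx=4,fy=4,interpolation=cv2.INTER_CUBIC)); print(sensors.read_time())
```

```text
-134 False [ 0.2  0.5 -0.3] [-134.2  -41. ] 33.8
-131 False [-0.4 -0.8 -0.7] [-130.8  -41. ] 34.05
-129 False [ 0.  -0.5 -0.3] [-129.1  -41. ] 34.3
-128 False [-6.7  0.2  3.9] [-129.1  -41. ] 34.55
-127 False [-11.9   0.2   7.7] [-129.1  -41. ] 34.8
37.6583
```

View pics/t8.png

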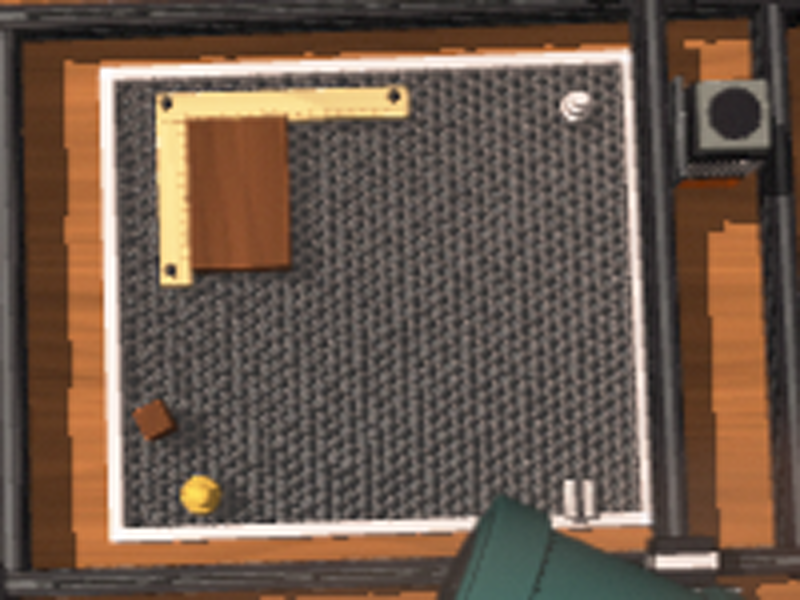

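View pics/s8f.png

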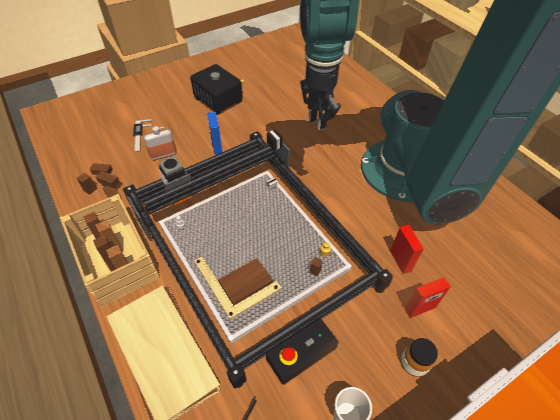

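The plaque sits square in the corner, at crop (187–290, 117–270), and everything else is where it started.

```bash
python3 -c "
from h import *
print(sensors.read_force().round(1), sensors.read_qd().round(3)); job.finish_job(); print(sensors.read_time())"
```

```text
[0.5 0.3 0.3] [ 0.002 -0.     0.001  0.002 -0.    -0.002]
the job is handed in; nothing more can be done
the job is handed in; nothing more can be done
```

The plaque lies flat with its plain face up, pushed square against the far and left arms of the corner stop. I only pushed it, never gripped or lifted it, and handed the job in after about 38 s.

**What I did:** I pushed the plaque over from its plain-face side so it fell onto the hanger plate. I then pushed it far and left with both fingers, and gave each edge a final light push to seat it.

**Last checks:**
- **Fit:** On each arm, the final push met firm resistance at the same spot (within 0.1 mm) as the push before it. The last top view shows no visible gap and the edges parallel to the stop.
- **Everything else:** Bystanders, look-alikes and the gantry look unmoved in the last pictures, judged by eye. The robot was clear and at rest.
- **Forces:** The highest wrist force I read was about 21 N, while pushing the plaque against the far arm.

**What disagreed:**
- **False stop:** The first touch check tripped on force noise before contact. That did no harm, and I repeated the push.
- **Stop position:** The resistance came about 2 mm beyond where my camera measurements put each arm. I relied on the contact forces for the final fit.

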